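# Put the mixed-up gearbox parts back with their mates

### The arm

A 6-joint arm with a two-finger parallel gripper is mounted at the origin on the work surface. World frame = base frame: x ahead of the robot, y to its left, z up, the work surface at z = 0. Lengths are in m, angles in rad, forces in N, time in s.
With the tool pointing down it reaches from about 0.25 to 0.725 m from the base axis. Payload 4 kg.
Tool frame: the origin (TCP) lies on the centre line of the jaws, within the pads' length; the fingertips stand 17 mm ahead of it and the grasp point (between the pads) lies 2 mm behind it; z points along the fingers, y is the direction in which the jaws open and shut (so a half turn about z gives the same grasp; the last joint's range is limited). The gripper opens to 85 mm and grips with 20 to 120 N. Pads are 22 mm wide; open, the fingers measure 114 mm over their backs; the gripper's body (76 mm by 85 mm) begins 54 mm behind the grasp point. The pads swing forward as they close: fully open they stand 13 mm farther back than shut.
Start: joints at [-1.17, 0.241, 0.005, 1.335, 0, 1.571], TCP at [0.195, -0.46, 0.248] pointing down, gripper open.
Joint ranges: [-2.72, 2.72], [-1.05, 1.87], [-1.09, 1.28], [-1.99, 2.15], [-1.42, 1.44], [-3.14, 3.14]. Speed limits (rad/s): [2.79, 2.79, 3.14, 3.14, 3.14, 3.14].

### API

Orientations are given as a 3x3 rotation matrix whose columns are the frame's x, y, z axes.
In Python, from cell import readout, optics, close_job gives the robot as it stands.
- The arm moves only by the tool jog_arm, never from a script. Its argument "plan" is a list of rows, each a list of 3 entries, a list of its own where there are three numbers: the shift along the tool's x, y, z in units of 60 mm (1.0 is 60 mm), then the turn about the tool's z in units of 6 degrees (1.0 is 6 degrees), then the opening in per cent of the stroke, from 0 (shut) to 100 (fully open). In form: [[[dx, dy, dz], spin, fingers], ...]. A call has 1 to 12 rows; each row shifts and turns the pose as measured when the row begins, along the tool's axes as they then stand; what a row does not reach is not made up. A row lasts 1/8 s, in which the tool goes at most 62.5 mm and 10.7 degrees, less where a joint would pass 70% of its speed; a pose out of reach is approached as far as the arm can. A call is refused whole if a number of a shift passes 1 or a number of a turn 1, either way. A call with a gripper value outside its range is refused whole. The fingers move at their own pace and stop on an object; "squeeze" is the grip in N (left out, the last holds). Time passes only in rows, so rows that do not move let the fingers close. It gives the time, the measured TCP pose, the force and the opening at its end, in the units of the state.
- readout.state(): the state, without advancing time (a new reading comes with each control period).
- optics.grab_frame(name): name is "scene" or "side" or "wrist"; returns a dict with "frame" (400x640x3 uint8, red, green, blue), "K" (3x3 intrinsics, pixels), "k1" (the pictures are not rectified: a ray, as slopes to the right and down, at radius r is drawn at 1 + k1 r^2 times it, then the intrinsics apply), "rvec" (rotation vector, rad) and "tvec" (3), from world to camera coordinates, as OpenCV has them. Camera axes: x right, y down, z forward; pixel columns grow to the right and rows downward; lengths in m; the calibration is good to about 2 mm. A picture is of the moment at which its call begins. There is no depth.
- close_job(): hands the job in, once; it reports no verdict.
The state is a dict: "t": time; "joint_pos": joint angles; "joint_velocities": joint speeds; "effort": joint torques, N m; "position": TCP position; "eef_rot": TCP orientation; "contact_force": force on the tool from outside, world axes, zero at the start; "torque": the same for the moment, N m; "gripper_width": opening from 0.0 (shut) to 1.0 (fully open).
Only numpy, scipy, OpenCV 4.12 (cv2) and the standard library are available. Lean on these libraries where they do the work, as an engineer would, in place of code of your own. Each camera call takes 0.05 s, during which the arm holds its last target. There are 200 camera calls.

### The job

Before this gearbox goes back together, every part has to stand in the bay of the tray that holds its mate, and three of them have been swapped round: put the big toothed gear with the thick splined shaft, the grooved sliding sleeve with the shift fork, the double gear with the thin plain shaft, and the square flange, which lies on the rubber mat, with the four bolts. A bay takes one part, so park one on the mat while you change them over. Set the parts down upright without dropping them, flat on the bay floors, and do not knock over the spray can.

Things in the scene. Friction and masses are not known exactly. Their poses are not given: they have to be found in the camera images.
- spur_gear: Big steel spur gear (sizes in mm) lying flat, hub up, 0.5 to 0.85 kg: toothed disc 84 in diameter and 18 thick, with a smooth round hub on top, 40 in diameter, from height 18 to 50 (grip the hub). Origin: centre of its underside, z up along the axis. Its mate is the thick splined shaft. At the start it stands in the tray of the shift fork.
- sleeve: Steel sliding sleeve (sizes in mm) standing upright, 0.37 to 0.65 kg: plain round drum 60 in diameter and 46 high, with a wide splined bore (38) and a groove round its middle (heights 17 to 27); grip it across the outside near the top. Origin: centre of its underside, z up. Its mate is the shift fork. At the start it stands in the tray of the thin shaft.
- double_gear: Steel double gear (sizes in mm) standing upright, 0.4 to 0.72 kg: a lower toothed disc 66 in diameter and 20 thick, and on top of it a small gear 44 in diameter, from height 20 to 50 (grip the small gear). Origin: centre of its underside, z up. Its mate is the thin plain shaft. At the start it stands in the tray of the thick shaft.
- flange: Steel coupling flange (sizes in mm) lying flat, hub up, 0.4 to 0.72 kg: square plate 70 by 70 by 14 with four bolt holes, and a smooth round hub on top, 38 in diameter, from height 14 to 50 (grip the hub). Origin: centre of its underside, z up, x and y along the plate's sides. Its mate is the set of four bolts. At the start it lies on the rubber mat.
- tray_main: Fixed green steel tray (sizes in mm), 174 (x) by 128 (y), walls 16 high, 4 thick; bay 104 (x) by 120 (y) inside for one part, then a cross wall and a channel 58 (x) by 120 (y). Origin: on the bench under the bay's centre (bay floor at z = 2); x points to the channel (middle at x = 85). In the channel, fixed: the thick splined steel shaft, 116 long and up to 38 in diameter, lying along y, its top at height 45.
- tray_lay: Fixed green steel tray (sizes in mm), 174 (x) by 128 (y), walls 16 high, 4 thick; bay 104 (x) by 120 (y) inside for one part, then a cross wall and a channel 58 (x) by 120 (y). Origin: on the bench under the bay's centre (bay floor at z = 2); x points to the channel (middle at x = 85). In the channel, fixed: the thin plain steel shaft, 112 long and 16 in diameter, lying along y, its top at height 26.
- tray_fork: Fixed green steel tray (sizes in mm), 174 (x) by 128 (y), walls 16 high, 4 thick; bay 104 (x) by 120 (y) inside for one part, then a cross wall and a channel 58 (x) by 120 (y). Origin: on the bench under the bay's centre (bay floor at z = 2); x points to the channel (middle at x = 85). In the channel, fixed: the grey shift fork, lying flat, 100 long and 57 wide, a half ring with two prongs, 12 high, and a round boss 26 high.
- tray_bolts: Fixed green steel tray (sizes in mm), 174 (x) by 128 (y), walls 16 high, 4 thick; bay 104 (x) by 120 (y) inside for one part, then a cross wall and a channel 58 (x) by 120 (y). Origin: on the bench under the bay's centre (bay floor at z = 2); x points to the channel (middle at x = 85). In the channel, fixed: four dark hexagon bolts, 52 long, lying side by side along x, top at height 22. Its bay is empty at the start.
- mat: Black rubber mat (sizes in mm), 130 by 130 by 4, fixed to the bench: the free spot for parking a part, once the flange is off it. Origin: under its centre, top at z = +4.
- spray_can: White and grey spray can with a red cap (sizes in mm), 52 in diameter, 152 high, standing loose beyond the trays, not to be knocked over. Origin: centre of its underside, z up.
There are look-alikes about, which are no part of the job. Leave any green look-alike of the sleeve alone. Leave any pink look-alike of the flange alone.

How it is judged:
At the end, for the whole second after the job is handed in: Big gear with the thick shaft, sleeve with the fork, double gear with the thin shaft, flange with the bolts: each at rest, upright (0.08 rad), flat on the bay floor (underside under 6 mm above the bench), axis within 45 mm of the bay centre. The spray can stands (horizontal distance between spur_gear and tray_main below 0.045 m and z of spur_gear in the frame of tray_main between -0.002 and 0.006 m and angle between each of spur_gear, sleeve, double_gear, flange's own z axis and vertical below 0.08 rad and linear speed of each of spur_gear, sleeve, double_gear, flange below 0.02 m/s and angular speed of each of spur_gear, sleeve, double_gear, flange below 0.2 rad/s and horizontal distance between sleeve and tray_fork below 0.045 m and z of sleeve in the frame of tray_fork between -0.002 and 0.006 m and horizontal distance between double_gear and tray_lay below 0.045 m and z of double_gear in the frame of tray_lay between -0.002 and 0.006 m and horizontal distance between flange and tray_bolts below 0.045 m and z of flange in the frame of tray_bolts between -0.002 and 0.006 m and angle between spray_can's own z axis and vertical below 0.3 rad); the robot touches nothing.
It fails at once if The spray can is knocked over (angle between spray_can's own z axis and vertical above 0.5 rad).
It fails at once if A part is dropped: it moves faster than 0.7 m/s (a fall of 25 mm) with no finger on it ((linear speed of spur_gear above 0.7 m/s and contact force between spur_gear and the fingers below 0.05 N) or (linear speed of sleeve above 0.7 m/s and contact force between sleeve and the fingers below 0.05 N) or (linear speed of double_gear above 0.7 m/s and contact force between double_gear and the fingers below 0.05 N) or (linear speed of flange above 0.7 m/s and contact force between flange and the fingers below 0.05 N)).
It also fails if it takes over 136 s, if anything falls off the work surface, if the arm or the gripper's body presses on something with over 40 N, if the wrist force passes 120 N, or if a joint passes its speed limit or range.

## Working session

There is one attempt and no reset: what is moved stays moved. The work goes in short steps, Python scripts to look and compute and a tool call to move; the robot and the scene stay as the last step left them, time stands still between calls to the robot, and variables do not carry over. Pictures are saved under pics/ and viewed, about 12 in all and at most 16, crops included, and the job is handed in when it is done.

Besides the shell and the picture viewer there is one more tool, called after "Request:" as name([rows], argument=value, ...), one row to a line, values as JSON. jog_arm: Moves the arm, as the interface text tells. Its arguments: {"type":"object","properties":{"plan":{"type":"array"},"squeeze":{"type":"number"}},"required":["plan"]}

```bash
mkdir -p pics
cat > h.py <<'E'
import numpy as np, cv2
from cell import readout, optics
def grab(n,fn=None):
    f=optics.grab_frame(n)
    if fn: cv2.imwrite('pics/'+fn,cv2.cvtColor(f['frame'],cv2.COLOR_RGB2BGR))
    np.savez('pics/'+n+'.npz',**{k:np.array(f[k]) for k in ('frame','K','k1','rvec','tvec')})
    return f
def load(n): return dict(np.load('pics/'+n+'.npz'))
def pix2w(f,u,v,z):
    K=np.array(f['K']);k1=float(f['k1'])
    d=np.array([(u-K[0,2])/K[0,0],(v-K[1,2])/K[1,1]]);p=d.copy()
    for _ in range(30): p=d/(1+k1*(p@p))
    R=cv2.Rodrigues(np.array(f['rvec'],float))[0];c=-R.T@np.array(f['tvec'],float).ravel()
    r=R.T@np.array([p[0],p[1],1]); return c+r*(z-c[2])/r[2]
def w2pix(f,P):
    R=cv2.Rodrigues(np.array(f['rvec'],float))[0];K=np.array(f['K'])
    X=np.atleast_2d(P)@R.T+np.array(f['tvec'],float).ravel();s=X[:,:2]/X[:,2:]
    s=s*(1+float(f['k1'])*(s**2).sum(1,keepdims=True)); return s*[K[0,0],K[1,1]]+K[:2,2]
E
python3 - <<'E'
from h import *
for n in('scene','side','wrist'):
    f=grab(n,n+'0.png');R=cv2.Rodrigues(np.array(f['rvec'],float))[0]
    print(n,-R.T@np.array(f['tvec'],float).ravel(),R[2],f['k1'])
s=readout.state();print(s)
E
```

```text
scene [ 0.8645203  -0.55827842  1.0582446 ] [-0.26512308  0.43642715 -0.85979131] -0.050004979345619295
side [0.41479764 1.17640336 0.90457065] [ 0.09702769 -0.8123675  -0.5750171 ] 0.04622206447402532
wrist [ 0.26255053 -0.4309746   0.37272382] [-0.26699197 -0.1098322  -0.95741954] 0.015778604528997764
{'t': 0.15, 'joint_pos': array([-1.17000434e+00,  2.41211585e-01,  4.01407055e-03,  1.33523008e+00,
       -7.45733684e-07,  1.57080655e+00]), 'joint_velocities': array([-0.00224424, -0.00330801,  0.00205117, -0.00152629, -0.00082926,
        0.00023999]), 'effort': array([-3.02817193e-05, -3.72634578e+01,  2.52638590e+01,  1.23113446e-02,
        3.89952390e-05, -1.10604795e-06]), 'position': array([ 0.1948891 , -0.45994071,  0.24762413]), 'eef_rot': array([[ 9.20756280e-01,  3.90137754e-01, -6.37122658e-04],
       [ 3.90138275e-01, -9.20755055e-01,  1.50170419e-03],
       [-7.62407624e-07, -1.63126950e-03, -9.99998669e-01]]), 'contact_force': array([-0.43763153,  0.71542747, -0.32780868]), 'torque': array([-0.01375986,  0.02126773,  0.00155375]), 'gripper_width': 0.9971407989248824}
```

View pics/scene0.png

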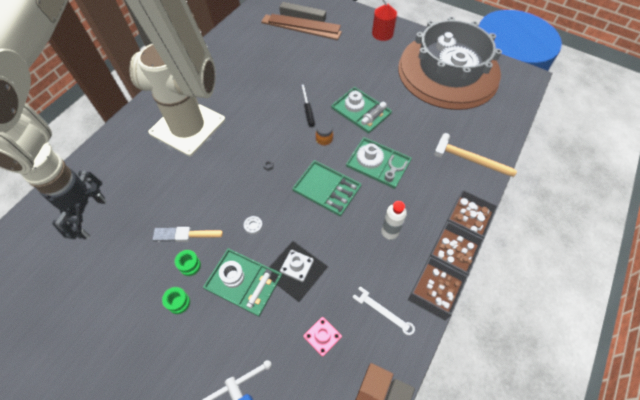

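View pics/side0.png

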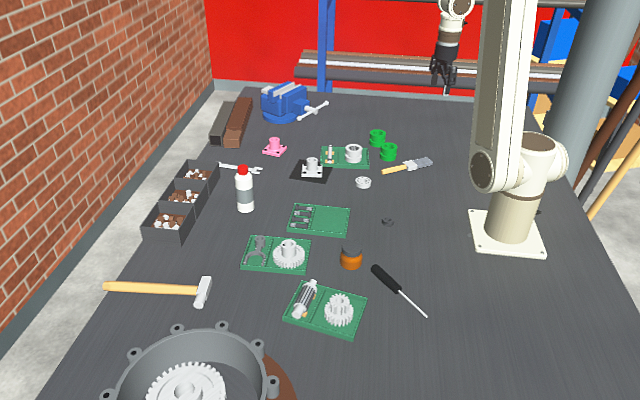

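The scene view shows tray_main with the double gear near (360,107), tray_fork with the spur gear near (378,162), and tray_bolts, empty, near (327,187). tray_lay with the sleeve is near (242,281), the flange on the mat near (297,265), and the can near (394,220). I'll enlarge it.

Run:
```python
from h import *
im=cv2.imread('pics/scene0.png')
cv2.imwrite('pics/c1.png',cv2.resize(im[80:220,280:420],None,fx=4.2,fy=4.2,interpolation=2))
cv2.imwrite('pics/c2.png',cv2.resize(im[230:330,195:335],None,fx=5,fy=5,interpolation=2))
```

```text
(no output)
```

View pics/c1.png

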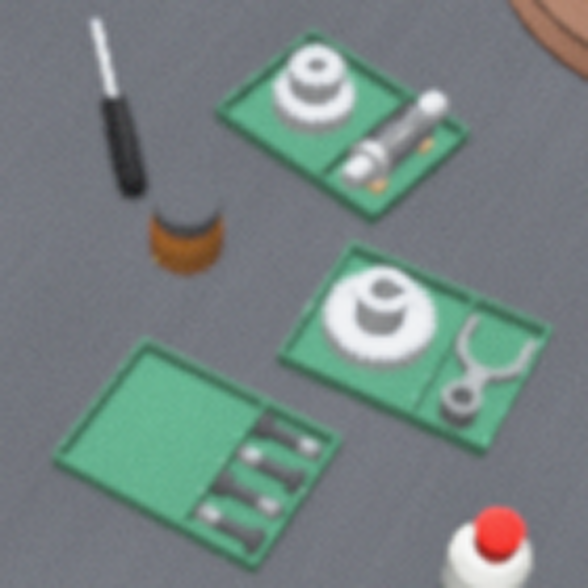

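View pics/c2.png

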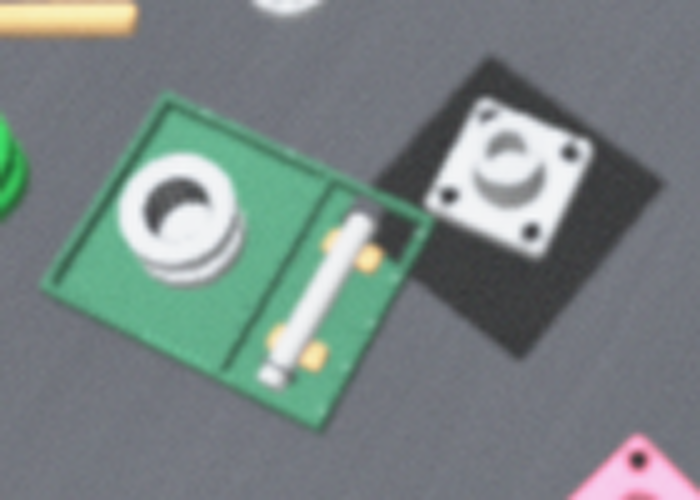

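Run:
```python
from h import *
f=load('scene')
def c(p,k,z):
    s,ox,oy=((4.2,280,80),(5,195,230))[k-1]
    return pix2w(f,p[0]/s+ox-.4,p[1]/s+oy-.4,z)[:2]
T={'main':(1,[(312,30),(468,130),(373,220),(218,110)]),'fork':(1,[(353,243),(550,328),(485,452),(280,355)]),
'bolts':(1,[(145,340),(340,438),(255,568),(55,458)]),'lay':(2,[(165,92),(435,218),(322,432),(42,288)])}
for n,(k,q) in T.items():
    P=np.array([c(p,k,.016) for p in q]);a,b,cc,d=P
    x=(b+cc-a-d)/2;L=np.linalg.norm(x);y=(a+b-cc-d)/2;x/=L;m=P.mean(0)
    print(n,'len',L.round(4),'wid',np.linalg.norm(y).round(4),'yaw',np.degrees(np.arctan2(x[1],x[0])).round(1),np.degrees(np.arctan2(y[1],y[0])).round(1),'bay',(m-x*.031).round(4))
for n,k,p,z in [('dbl',1,(318,66),.052),('spur',1,(385,289),.052),('sleeve',2,(177,208),.048),('flange',2,(510,175),.018),('flangehub',2,(513,155),.054),('can',1,(500,533),.152)]:
    print(n,c(p,k,z).round(4))
h=[c(p,2,.018) for p in [(487,117),(571,153),(531,232),(449,196)]]
print('fl yaw',np.degrees(np.arctan2(*(h[1]-h[0])[::-1])))
m=[c(p,2,.004) for p in [(490,55),(665,183),(520,358)]];print('mat',(m[0]+m[2])/2,m[0],m[1],m[2])
# overlay side check
```

```text
main len 0.1712 wid 0.1286 yaw -12.7 79.7 bay [0.4548 0.3801]
fork len 0.1707 wid 0.1278 yaw 0.9 92.0 bay [0.6101 0.1986]
bolts len 0.1704 wid 0.1267 yaw -1.1 89.7 bay [0.5157 0.0296]
lay len 0.1742 wid 0.1282 yaw 5.4 96.2 bay [ 0.4731 -0.3532]
dbl [0.4527 0.385 ]
spur [0.6064 0.2054]
sleeve [ 0.4712 -0.3536]
flange [ 0.6056 -0.2363]
flangehub [ 0.6098 -0.237 ]
can [ 0.7807 -0.0041]
fl yaw 6.61710541883031
mat [ 0.60760395 -0.24634401] [ 0.55251441 -0.17567893] [ 0.67885855 -0.19116499] [ 0.6626935  -0.31700908]
```

The tray sizes come out as given. I'll turn the tool to world axes and go towards the flange.

Request:
jog_arm([
  [[0,0,0],1,100],
  [[0,0,0],1,100],
  [[0,0,0],1,100],
  [[0,0,0],0.83,100],
  [[0.9,-0.4,0.1],0,100],
  [[0.9,-0.4,0.1],0,100],
  [[0.9,-0.4,0.1],0,100],
  [[0.9,-0.5,0.1],0,100],
  [[0.9,-0.5,0.1],0,100],
  [[0.9,-0.5,0.1],0,100],
  [[0.9,-0.6,0.1],0,100],
  [[0,0,0],0,100],
], squeeze=60)

```text
t: 1.65
position: [0.5787, -0.2669, 0.199]
eef_rot: [[1.0, -0.02, -0.006], [-0.02, -1.0, 0.005], [-0.006, -0.005, -1.0]]
contact_force: [0.1, -0.5, -0.1]
gripper_width: 1.0
```

Run:
```python
from h import *
f=grab('wrist','w1.png');print(readout.state()['position'])
print(w2pix(f,[[.606,-.237,.054],[.608,-.246,.004]]))
```

```text
[ 0.57701328 -0.2682552   0.19940537]
[[292.42477333 165.06141306]
 [304.77016127 155.63994914]]
```

View pics/w1.png

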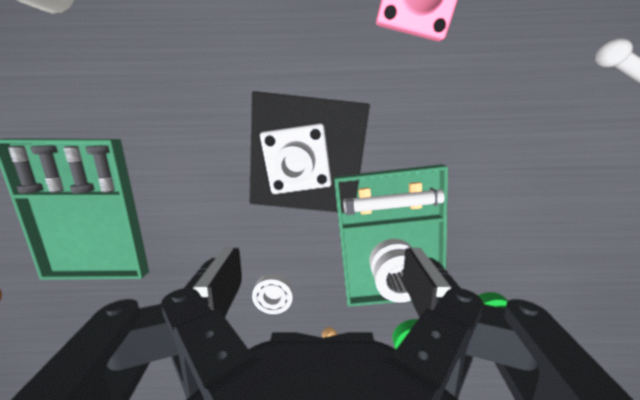

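The wrist view shows the flange holes at (270,141), (315,134), (324,179), (279,185) and the hub top at about (297,159).

Run:
```python
from h import *
f=load('wrist')
print(np.mean([pix2w(f,*p,.018) for p in [(270,141),(315,134),(324,179),(279,185)]],0),pix2w(f,297,159,.054))
for p in [(122,140),(147,277),(40,279),(448,166),(447,302),(348,306),(335,180)]: print(p,pix2w(f,*p,.016))
for p in [(252,92),(370,103),(250,204)]: print(p,pix2w(f,*p,.004))
a=np.radians(5.5)
```

```text
[ 0.6049665  -0.23817905  0.018     ] [ 0.61188272 -0.24179822  0.054     ]
(122, 140) [ 0.63032594 -0.04827677  0.016     ]
(147, 277) [ 0.45925797 -0.03985063  0.016     ]
(40, 279) [0.45973778 0.09460173 0.016     ]
(448, 166) [ 0.59472767 -0.40666912  0.016     ]
(447, 302) [ 0.41501512 -0.42532573  0.016     ]
(348, 306) [ 0.41042442 -0.29621362  0.016     ]
(335, 180) [ 0.58126528 -0.28028826  0.016     ]
(252, 92) [ 0.67759923 -0.19168028  0.004     ]
(370, 103) [ 0.66371872 -0.31949571  0.004     ]
(250, 204) [ 0.55051376 -0.17685022  0.004     ]
```

Request:
jog_arm([
  [[0.48,-0.5,0.5],-0.19,100],
  [[0,0,0.5],0,100],
  [[0,0,0.4],0,100],
  [[0,0,0.4],0,100],
  [[0,0,0],0,100],
])

```text
t: 2.33
position: [0.6014, -0.2432, 0.0898]
eef_rot: [[1.0, -0.01, -0.009], [-0.01, -1.0, 0.003], [-0.009, -0.003, -1.0]]
contact_force: [0.2, -0.4, -1.2]
gripper_width: 1.0
```

Request:
jog_arm([
  [[0.09,-0.1,0.25],0,100],
  [[0,0,0.25],0,100],
  [[0,0,0.2],0,100],
  [[0,0,0.05],0,100],
  [[0,0,0],0,100],
])

```text
t: 2.95
position: [0.6075, -0.2388, 0.0449]
eef_rot: [[1.0, -0.012, -0.005], [-0.012, -1.0, 0.001], [-0.005, -0.001, -1.0]]
contact_force: [-0.7, -0.2, 0.8]
gripper_width: 1.002
```

Request:
jog_arm([
  [[0,0,0],0,60],
  [[0,0,0],0,50],
  [[0,0,0],0,20],
  [[0,0,0],0,20],
  [[0,0,0],0,20],
  [[0,0,0],0,20],
  [[0,0,0],0,20],
  [[0,0,-0.2],0,20],
  [[0,0,-0.4],0,20],
  [[0,0,-0.6],0,20],
  [[0,0,-0.6],0,20],
  [[0,0,0],0,20],
])

```text
t: 4.45
position: [0.6043, -0.2375, 0.1515]
eef_rot: [[1.0, -0.012, -0.017], [-0.012, -1.0, 0.006], [-0.017, -0.006, -1.0]]
contact_force: [0.1, -0.9, -6.4]
gripper_width: 0.423
```

Request:
jog_arm([
  [[-0.15,-0.45,0],0,20],
  [[-0.3,-0.9,0],0,20],
  [[-0.3,-0.9,0],0,20],
  [[-0.3,-0.9,0],0,20],
  [[-0.3,-0.9,0],0,20],
  [[-0.15,-0.4,0],0,20],
  [[0,0,0],0,20],
  [[0,0,0.3],0,20],
  [[0,0,0.3],0,20],
  [[0,0,0],0,20],
])

```text
t: 5.7
position: [0.5058, 0.0129, 0.1016]
eef_rot: [[0.999, 0.012, -0.04], [0.013, -1.0, 0.022], [-0.04, -0.023, -0.999]]
contact_force: [-0.4, -1.1, -6.6]
gripper_width: 0.423
```

Continuous motion leaves a tool tilt, because each row starts again from the lagging pose. I'll undo it by going back fast and returning with rest rows in between.

Request:
jog_arm([
  [[0.15,0.4,0],0,20],
  [[0.3,0.9,0],0,20],
  [[0.3,0.9,0],0,20],
  [[0.15,0.4,0],0,20],
  [[0,0,0],0,20],
  [[0,0,0],0,20],
])

```text
t: 6.45
position: [0.5661, -0.1537, 0.0972]
eef_rot: [[0.999, 0.004, -0.036], [0.004, -1.0, 0.02], [-0.035, -0.02, -0.999]]
contact_force: [0.2, 0.2, -6.9]
gripper_width: 0.425
```

Request:
jog_arm([
  [[-0.3,-0.9,-0.1],0,20],
  [[0,0,0],0,20],
  [[0,0,0],0,20],
  [[-0.3,-0.9,-0.1],0,20],
  [[0,0,0],0,20],
  [[0,0,0],0,20],
  [[-0.25,-0.9,0],0,20],
  [[0,0,0],0,20],
  [[0,0,0],0,20],
])

```text
t: 7.58
position: [0.5158, 0.0091, 0.1159]
eef_rot: [[0.999, 0.006, -0.032], [0.007, -1.0, 0.023], [-0.032, -0.023, -0.999]]
contact_force: [0.0, -0.4, -7.2]
gripper_width: 0.426
```

Request:
jog_arm([
  [[0,0,-0.4],0,20],
  [[0,0,0],0,20],
  [[0,0,0],0,20],
  [[0,0,0],0,20],
])

```text
t: 8.07
position: [0.5164, 0.0056, 0.1381]
eef_rot: [[0.999, 0.001, -0.034], [0.002, -1.0, 0.023], [-0.034, -0.023, -0.999]]
contact_force: [-0.8, 1.0, -7.8]
gripper_width: 0.424
```

Request:
jog_arm([
  [[0,0,0.4],0,20],
  [[0,0,0.4],0,20],
  [[0,0,0],0,20],
  [[0,0,0],0,20],
])

```text
t: 8.57
position: [0.5142, 0.0061, 0.0879]
eef_rot: [[0.999, -0.0, -0.036], [0.001, -1.0, 0.023], [-0.036, -0.023, -0.999]]
contact_force: [1.2, -0.5, -5.9]
gripper_width: 0.419
```

Request:
jog_arm([
  [[0.03,-0.4,0],0,20],
  [[0,0,0],0,20],
  [[0,0,0.25],0,20],
  [[0,0,0.2],0,20],
  [[0,0,0.1],0,20],
  [[0,0,0],0,20],
  [[0,0,0],0,20],
])

```text
t: 9.45
position: [0.5163, 0.0199, 0.0547]
eef_rot: [[0.999, 0.019, -0.034], [0.02, -0.999, 0.033], [-0.034, -0.034, -0.999]]
contact_force: [0.6, 0.6, -6.9]
gripper_width: 0.421
```

Request:
jog_arm([
  [[0,-0.15,0.05],0,20],
  [[0,0,0.05],0,20],
  [[0,0,0.05],0,20],
  [[0,0,0],0,20],
])

```text
t: 9.95
position: [0.5169, 0.0249, 0.0464]
eef_rot: [[0.999, 0.026, -0.032], [0.027, -0.999, 0.037], [-0.031, -0.038, -0.999]]
contact_force: [-0.6, -0.8, -5.2]
gripper_width: 0.42
```

Request:
jog_arm([
  [[0,0,0.03],0,20],
  [[0,0,0],0,20],
  [[0,0,0],0,50],
  [[0,0,0],0,60],
  [[0,0,0],0,80],
  [[0,0,0],0,100],
  [[0,0,0],0,100],
  [[0,0,0],0,100],
])

```text
t: 10.95
position: [0.5203, 0.0251, 0.0483]
eef_rot: [[0.999, 0.026, -0.024], [0.027, -0.999, 0.038], [-0.023, -0.038, -0.999]]
contact_force: [0.3, 0.3, 0.2]
gripper_width: 1.0
```

Request:
jog_arm([
  [[0,0,-0.4],0,100],
  [[0,0,-0.6],0,100],
  [[0,0,-0.6],0,100],
  [[0,0,0],0,100],
  [[0,0,0],0,100],
])

```text
t: 11.58
position: [0.5214, 0.0214, 0.1453]
eef_rot: [[0.999, 0.026, -0.028], [0.027, -0.999, 0.038], [-0.027, -0.038, -0.999]]
contact_force: [0.2, 0.2, -0.0]
gripper_width: 0.998
```

Request:
jog_arm([
  [[-0.14,0.9,0],0.26,100],
  [[-0.14,0.9,0],0,100],
  [[-0.14,0.9,0],0,100],
  [[-0.14,0.9,0],0,100],
  [[-0.14,0.9,0],0,100],
  [[-0.14,0.9,0],0,100],
  [[-0.14,0.8,0],0,100],
  [[0,0,0],0,100],
  [[0,0,0],0,100],
])

```text
t: 12.7
position: [0.4576, -0.3573, 0.1188]
eef_rot: [[0.999, 0.002, -0.044], [0.004, -0.999, 0.048], [-0.044, -0.048, -0.998]]
contact_force: [-0.6, 0.8, -0.3]
gripper_width: 1.002
```

Request:
jog_arm([
  [[0,0,0],0,100],
  [[0,0,0],0,100],
  [[0,0,0],0,100],
  [[0,0,0],0,100],
  [[0,0,0],0,100],
  [[0,0,0],0,100],
  [[0,0,0],0,100],
  [[0,0,0],0,100],
])

```text
t: 13.7
position: [0.4588, -0.3532, 0.1188]
eef_rot: [[0.999, 0.008, -0.045], [0.01, -0.999, 0.049], [-0.045, -0.049, -0.998]]
contact_force: [-0.2, -0.0, 0.5]
gripper_width: 0.999
```

Request:
jog_arm([
  [[0.9,0,0],0,100],
  [[0.9,0,0],0,100],
  [[0.9,0,0],0,100],
  [[0,0,0],0,100],
  [[0,0,0],0,100],
  [[0,0,0],0,100],
])

```text
t: 14.45
position: [0.6206, -0.3515, 0.1074]
eef_rot: [[0.999, 0.004, -0.052], [0.007, -0.999, 0.052], [-0.051, -0.052, -0.997]]
contact_force: [-0.7, -0.3, 0.4]
gripper_width: 0.997
```

Request:
jog_arm([
  [[-0.9,0,0],0,100],
  [[-0.9,0,0],0,100],
  [[-0.9,0,0],0,100],
  [[0,0,0],0,100],
  [[0,0,0],0,100],
  [[0,0,0],0,100],
])

```text
t: 15.2
position: [0.4488, -0.3529, 0.1181]
eef_rot: [[0.999, -0.001, -0.05], [0.001, -0.999, 0.05], [-0.05, -0.05, -0.997]]
contact_force: [-0.0, -0.2, 0.5]
gripper_width: 0.998
```

Request:
jog_arm([
  [[0,0,-0.9],0,100],
  [[0,0,-0.9],0,100],
  [[0,0,-0.9],0,100],
  [[0,0,0],0,100],
  [[0,0,0],0,100],
  [[0,0,0],0,100],
])

```text
t: 15.95
position: [0.4624, -0.3606, 0.2821]
eef_rot: [[0.999, 0.004, -0.049], [0.007, -0.999, 0.05], [-0.049, -0.05, -0.998]]
contact_force: [0.8, -0.1, 0.2]
gripper_width: 1.006
```

Request:
jog_arm([
  [[0.35,0.08,0.9],0.07,100],
  [[0,0,1],0,100],
  [[0,0,0.9],0,100],
  [[0,0,0],0,100],
])

```text
t: 16.45
position: [0.4737, -0.3547, 0.1043]
eef_rot: [[0.998, -0.003, -0.055], [0.0, -0.999, 0.054], [-0.055, -0.054, -0.997]]
contact_force: [-0.2, -0.1, -0.1]
gripper_width: 1.003
```

Request:
jog_arm([
  [[0.02,0.04,0.5],0,100],
  [[0,0,0.4],0,100],
  [[0,0,0.1],0,100],
  [[0,0,0],0,100],
])

```text
t: 16.95
position: [0.4758, -0.3571, 0.0499]
eef_rot: [[0.999, -0.002, -0.048], [-0.0, -0.999, 0.048], [-0.048, -0.048, -0.998]]
contact_force: [0.7, -0.3, -0.2]
gripper_width: 0.998
```

Request:
jog_arm([
  [[-0.07,-0.05,0.16],0,100],
  [[0,0,0],0,80],
  [[0,0,0],0,72],
  [[0,0,0],0,65],
  [[0,0,0],0,60],
  [[0,0,0],0,50],
  [[0,0,0],0,50],
  [[0,0,0],0,50],
])

```text
t: 17.95
position: [0.4732, -0.3554, 0.0445]
eef_rot: [[0.999, -0.002, -0.042], [-0.0, -0.999, 0.043], [-0.042, -0.043, -0.998]]
contact_force: [0.7, 0.2, 0.2]
gripper_width: 0.677
```

Request:
jog_arm([
  [[0,0,-0.3],0,50],
  [[0,0,-0.7],0,50],
  [[0,0,-0.4],0,50],
  [[0.6,-0.5,0],0,50],
  [[0.7,-0.6,0],0,50],
  [[0.6,-0.5,0],0,50],
  [[0,0,0],0,50],
])

```text
t: 18.82
position: [0.588, -0.2577, 0.1182]
eef_rot: [[0.998, -0.007, -0.059], [-0.003, -0.998, 0.056], [-0.059, -0.056, -0.997]]
contact_force: [-0.8, -0.6, -5.7]
gripper_width: 0.68
```

Request:
jog_arm([
  [[0.43,-0.11,0.4],0,50],
  [[0,0,0.4],0,50],
  [[0,0,0.15],0,50],
  [[0,0,0],0,50],
])

```text
t: 19.32
position: [0.6069, -0.247, 0.0535]
eef_rot: [[0.998, -0.007, -0.069], [-0.003, -0.998, 0.06], [-0.07, -0.059, -0.996]]
contact_force: [0.2, 0.5, -5.9]
gripper_width: 0.682
```

Request:
jog_arm([
  [[0,0,0.06],0,50],
  [[0,0,0.05],0,50],
  [[0,0,0.05],0,50],
  [[0,0,0],0,50],
])

```text
t: 19.82
position: [0.607, -0.2482, 0.0478]
eef_rot: [[0.998, -0.009, -0.064], [-0.005, -0.998, 0.058], [-0.065, -0.057, -0.996]]
contact_force: [0.3, 0.0, -6.6]
gripper_width: 0.679
```

Request:
jog_arm([
  [[0,0,0.05],0,50],
  [[0,0,0.05],0,50],
  [[0,0,0.05],0,50],
  [[0,0,0.05],0,50],
])

```text
t: 20.32
position: [0.607, -0.2482, 0.0468]
eef_rot: [[0.998, -0.009, -0.059], [-0.006, -0.999, 0.054], [-0.059, -0.054, -0.997]]
contact_force: [-5.1, 2.2, 8.2]
gripper_width: 0.678
```

Request:
jog_arm([
  [[0,0,0.08],0,50],
  [[0,0,0.08],0,50],
  [[0,0,0.08],0,50],
  [[0,0,0.08],0,50],
  [[0,0,0.08],0,50],
  [[0,0,0.08],0,50],
  [[0,0,0.08],0,50],
  [[0,0,0.08],0,50],
])

```text
t: 21.32
position: [0.6066, -0.2478, 0.0465]
eef_rot: [[0.999, -0.009, -0.04], [-0.007, -0.999, 0.043], [-0.04, -0.043, -0.998]]
contact_force: [-8.4, 2.7, 17.0]
gripper_width: 0.679
```

Pressing the gripped part onto the mat straightens the tool, so I'll keep going gently.

Request:
jog_arm([
  [[0,0,0.09],0,50],
  [[0,0,0.09],0,50],
  [[0,0,0.09],0,50],
  [[0,0,0.09],0,50],
  [[0,0,0.09],0,50],
  [[0,0,0.09],0,50],
  [[0,0,0.09],0,50],
  [[0,0,0.09],0,50],
  [[0,0,0.09],0,50],
  [[0,0,0.09],0,50],
  [[0,0,0.09],0,50],
  [[0,0,0.09],0,50],
])

```text
t: 22.82
position: [0.6065, -0.2475, 0.0466]
eef_rot: [[1.0, -0.009, -0.007], [-0.009, -0.999, 0.035], [-0.007, -0.035, -0.999]]
contact_force: [-9.5, 1.7, 20.0]
gripper_width: 0.675
```

Request:
jog_arm([
  [[0,0,0.09],0,50],
  [[0,0,0.09],0,50],
  [[0,0,0.09],0,50],
  [[0,0,0.09],0,50],
  [[0,0,0.09],0,50],
  [[0,0,0.09],0,50],
  [[0,0,0.09],0,50],
  [[0,0,0.09],0,50],
  [[0,0,0],0,80],
  [[0,0,0],0,100],
  [[0,0,0],0,100],
  [[0,0,0],0,100],
])

```text
t: 24.32
position: [0.6097, -0.2487, 0.0496]
eef_rot: [[1.0, -0.009, 0.021], [-0.009, -1.0, 0.027], [0.021, -0.027, -0.999]]
contact_force: [-0.1, 0.6, -0.3]
gripper_width: 1.0
```

Request:
jog_arm([
  [[0,0,-0.8],0,100],
  [[0,0,-1],0,100],
  [[-0.25,-0.95,0],0,100],
  [[-0.25,-0.95,0],0,100],
  [[-0.25,-0.95,0],0,100],
  [[-0.25,-0.95,0],0,100],
  [[-0.25,-0.95,0],0,100],
  [[-0.25,-0.95,0],0,100],
  [[-0.25,-0.95,0],0,100],
  [[0,0,0],0,100],
])

```text
t: 25.58
position: [0.5042, 0.0788, 0.1699]
eef_rot: [[0.994, 0.107, 0.011], [0.105, -0.99, 0.091], [0.02, -0.09, -0.996]]
contact_force: [0.2, -0.4, -0.6]
gripper_width: 1.003
```

Request:
jog_arm([
  [[0,0,0],0.5,100],
  [[0,0,0],0.5,100],
  [[-0.1,-0.4,-0.03],0,100],
  [[-0.1,-0.4,-0.03],0,100],
  [[-0.1,-0.4,-0.03],0,100],
  [[-0.1,-0.4,-0.03],0,100],
  [[-0.1,-0.4,-0.03],0,100],
  [[-0.1,-0.4,-0.03],0,100],
  [[0,0,0],0,100],
])

```text
t: 26.7
position: [0.4645, 0.1145, 0.202]
eef_rot: [[0.99, 0.138, -0.014], [0.138, -0.975, 0.173], [0.01, -0.173, -0.985]]
contact_force: [0.5, -0.7, 1.2]
gripper_width: 1.0
```

Run:
```python
from h import *
print(readout.state()['joint_pos'].round(3))
```

```text
[ 0.138  0.215 -0.163  1.183  0.174  3.141]
```

Joint 6 is at its limit (3.14), which explains the drift. I'll make the half turn the other way, which gives the same grasp.

Request:
jog_arm([
  [[0,0,0],-1,100],
  [[0,0,0],-1,100],
  [[0,0,0],-1,100],
  [[0,0,0],-1,100],
  [[0,0,0],-1,100],
  [[0,0,0],-1,100],
  [[0,0,0],-1,100],
  [[0,0,0],-1,100],
  [[0,0,0],-1,100],
  [[0,0,0],-1,100],
  [[0,0,0],-1,100],
  [[0,0,0],-1,100],
])

```text
t: 28.2
position: [0.4652, 0.1134, 0.2004]
eef_rot: [[0.134, 0.991, -0.015], [0.977, -0.13, 0.17], [0.167, -0.037, -0.985]]
contact_force: [0.1, 0.6, -0.6]
gripper_width: 0.999
```

Request:
jog_arm([
  [[0,0,0],-1,100],
  [[0,0,0],-1,100],
  [[0,0,0],-1,100],
  [[0,0,0],-1,100],
  [[0,0,0],-1,100],
  [[0,0,0],-1,100],
  [[0,0,0],-1,100],
  [[0,0,0],-1,100],
  [[0,0,0],-1,100],
  [[0,0,0],-1,100],
  [[0,0,0],-1,100],
  [[0,0,0],-1,100],
])

```text
t: 29.7
position: [0.4661, 0.1118, 0.1982]
eef_rot: [[-0.918, 0.397, -0.016], [0.389, 0.906, 0.167], [0.081, 0.147, -0.986]]
contact_force: [-0.8, 0.5, -0.4]
gripper_width: 0.999
```

Request:
jog_arm([
  [[0,0,0],1,100],
  [[0,0,0],1,100],
  [[0,0,0],1,100],
  [[0,0,0],1,100],
  [[0,0,0],1,100],
  [[0,0,0],1,100],
  [[0,0,0],1,100],
  [[0,0,0],1,100],
  [[0,0,0],1,100],
  [[0,0,0],1,100],
  [[0,0,0],1,100],
  [[0,0,0],0.2,100],
])

```text
t: 31.2
position: [0.4669, 0.1101, 0.1959]
eef_rot: [[0.05, 0.999, -0.017], [0.985, -0.047, 0.164], [0.163, -0.025, -0.986]]
contact_force: [0.7, 0.6, 1.1]
gripper_width: 0.998
```

Request:
jog_arm([
  [[0.9,0,0.16],0,75],
  [[0.9,0,0.16],0,75],
  [[0.6,0,0.1],0,75],
  [[0,0,0],0,75],
])

```text
t: 31.7
position: [0.4755, 0.2589, 0.1941]
eef_rot: [[0.05, 0.999, -0.015], [0.985, -0.047, 0.163], [0.162, -0.023, -0.986]]
contact_force: [-0.1, -0.8, -0.6]
gripper_width: 0.75
```

Run:
```python
from h import *
f=grab('wrist','w2.png');print(w2pix(f,[[.4527,.385,.052],[.606,.205,.052],[.4548,.3801,.002],[.61,.199,.002]]))
```

```text
[[295.61301512  88.43144105]
 [454.26675083 262.16004094]
 [302.80497399 104.68141849]
 [438.78918707 252.22765859]]
```

View pics/w2.png

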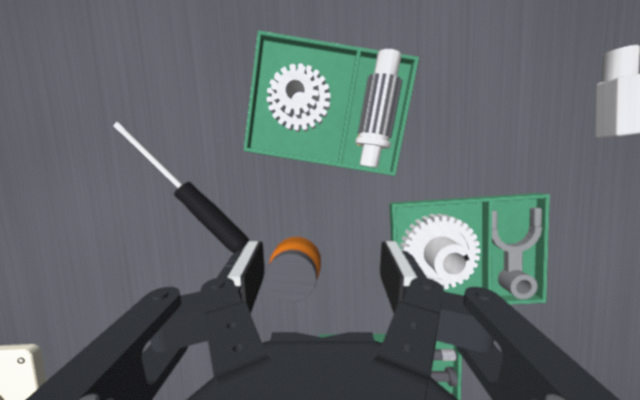

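The double gear's top is at (296,91) and the spur hub at (453,260), both within 3 px of prediction. I'll approach the double gear.

Request:
jog_arm([
  [[0.8,-0.2,0.3],0,75],
  [[0.85,-0.23,0.5],0,75],
  [[0,0,0.5],0,75],
  [[0,0,0.4],0,75],
  [[0,0,0],0,75],
])

```text
t: 32.38
position: [0.4554, 0.3701, 0.1082]
eef_rot: [[0.057, 0.998, -0.012], [0.986, -0.054, 0.16], [0.159, -0.021, -0.987]]
contact_force: [0.2, -0.2, 0.0]
gripper_width: 0.751
```

Request:
jog_arm([
  [[0.08,-0.04,0.45],0,75],
  [[0,0,0.4],0,75],
  [[0,0,0.15],0,75],
  [[0,0,0],0,75],
])

```text
t: 32.88
position: [0.457, 0.3824, 0.0537]
eef_rot: [[0.061, 0.998, -0.006], [0.985, -0.059, 0.163], [0.162, -0.016, -0.987]]
contact_force: [0.5, -0.0, -0.6]
gripper_width: 0.752
```

Request:
jog_arm([
  [[0.02,-0.07,0.13],0,75],
  [[0,0,0],0,60],
  [[0,0,0],0,50],
  [[0,0,0],0,40],
  [[0,0,0],0,30],
  [[0,0,0],0,30],
  [[0,0,0],0,30],
], squeeze=40)

```text
t: 33.75
position: [0.4541, 0.3857, 0.049]
eef_rot: [[0.061, 0.998, -0.002], [0.984, -0.06, 0.165], [0.165, -0.012, -0.986]]
contact_force: [-0.9, 0.3, 0.1]
gripper_width: 0.497
```

Request:
jog_arm([
  [[0,0,0.05],0,30],
  [[0,0,0.05],0,30],
  [[0,0,0.05],0,30],
  [[0,0,0.07],0,30],
  [[0,0,0.08],0,30],
  [[0,0,0.08],0,30],
  [[0,0,0.08],0,30],
  [[0,0,0.08],0,30],
])

```text
t: 34.75
position: [0.4542, 0.3859, 0.0487]
eef_rot: [[0.064, 0.998, 0.006], [0.983, -0.065, 0.171], [0.171, -0.005, -0.985]]
contact_force: [-7.5, -7.0, 23.3]
gripper_width: 0.501
```

Tilt about the jaw axis doesn't matter, because the part stays upright in the pads. I'll lift and carry it to tray_lay.

Request:
jog_arm([
  [[0,0,0],0,30],
  [[0,0,0],0,30],
  [[0.05,0,-0.3],0,30],
  [[0.1,0,-0.6],0,30],
  [[0.16,0,-0.95],0,30],
  [[0.16,0,-0.95],0,30],
  [[0,0,0],0,30],
], squeeze=70)

```text
t: 35.62
position: [0.4525, 0.3826, 0.214]
eef_rot: [[0.066, 0.998, -0.007], [0.985, -0.064, 0.159], [0.158, -0.018, -0.987]]
contact_force: [0.3, -0.0, -5.2]
gripper_width: 0.487
```

Request:
jog_arm([
  [[-0.5,0.05,-0.1],0,30],
  [[-0.9,0.08,-0.16],0,30],
  [[-0.9,0.08,-0.16],0,30],
  [[-0.9,0.08,-0.16],0,30],
  [[-0.9,0.08,-0.16],0,30],
  [[-0.9,0.08,-0.16],0,30],
  [[0,0,0],0,30],
])

```text
t: 36.5
position: [0.454, 0.0667, 0.2024]
eef_rot: [[0.067, 0.997, -0.033], [0.987, -0.061, 0.148], [0.146, -0.042, -0.988]]
contact_force: [-0.0, 1.3, -3.9]
gripper_width: 0.486
```

Request:
jog_arm([
  [[-0.5,0.06,-0.1],0,30],
  [[-0.9,0.09,-0.13],0,30],
  [[-0.9,0.09,-0.13],0,30],
  [[-0.9,0.09,-0.13],0,30],
  [[-0.9,0.09,-0.13],0,30],
  [[-0.9,0.1,-0.13],0,30],
  [[-0.9,0.1,-0.13],0,30],
  [[-0.6,0.1,-0.1],0,30],
  [[0,0,0],0,30],
])

```text
t: 37.62
position: [0.474, -0.3329, 0.1791]
eef_rot: [[0.059, 0.997, -0.056], [0.986, -0.049, 0.161], [0.158, -0.065, -0.985]]
contact_force: [0.2, 1.0, -5.2]
gripper_width: 0.49
```

Request:
jog_arm([
  [[-0.36,0.03,0.0],0,30],
  [[-0.09,0.04,0.55],0,30],
  [[-0.09,0.04,0.55],0,30],
  [[-0.09,0.04,0.5],0,30],
  [[0,0,0],0,30],
])

```text
t: 38.25
position: [0.4757, -0.346, 0.0661]
eef_rot: [[0.053, 0.996, -0.067], [0.984, -0.041, 0.172], [0.169, -0.075, -0.983]]
contact_force: [-0.8, 0.2, -4.2]
gripper_width: 0.491
```

Request:
jog_arm([
  [[-0.14,0.01,0.06],0,30],
  [[-0.02,0.01,0.08],0,30],
  [[-0.01,0,0.06],0,30],
  [[0,0,0.04],0,30],
  [[0,0,0],0,30],
])

```text
t: 38.88
position: [0.4781, -0.3542, 0.0525]
eef_rot: [[0.051, 0.997, -0.062], [0.985, -0.039, 0.169], [0.166, -0.07, -0.984]]
contact_force: [-0.8, -0.2, -3.9]
gripper_width: 0.491
```

Request:
jog_arm([
  [[-0.01,-0.02,0.04],0,30],
  [[0,0,0.03],0,30],
  [[0,0,0],0,30],
])

```text
t: 39.25
position: [0.4772, -0.3549, 0.0511]
eef_rot: [[0.05, 0.997, -0.059], [0.985, -0.04, 0.167], [0.164, -0.067, -0.984]]
contact_force: [0.3, -0.2, -4.4]
gripper_width: 0.487
```

Request:
jog_arm([
  [[0,0,0.04],0,30],
  [[0,0,0.04],0,30],
  [[0,0,0.02],0,30],
  [[0,0,0],0,30],
])

```text
t: 39.75
position: [0.4771, -0.355, 0.0507]
eef_rot: [[0.051, 0.997, -0.056], [0.986, -0.041, 0.164], [0.161, -0.063, -0.985]]
contact_force: [-0.2, 0.9, -2.6]
gripper_width: 0.489
```

Request:
jog_arm([
  [[0,0,0.03],0,30],
  [[0,0,0.03],0,45],
  [[0,0,0],0,55],
  [[0,0,0],0,65],
  [[0,0,0],0,80],
  [[0,0,0],0,80],
  [[0.05,0,-0.4],0,80],
  [[0.15,0,-0.8],0,80],
  [[0.15,0,-0.9],0,80],
  [[0,0,0],0,80],
])

```text
t: 41.0
position: [0.4856, -0.3546, 0.1787]
eef_rot: [[0.051, 0.997, -0.056], [0.986, -0.041, 0.164], [0.161, -0.063, -0.985]]
contact_force: [-0.1, 0.1, -0.7]
gripper_width: 0.804
```

Run:
```python
from h import *
f=grab('scene','scene1.png');im=cv2.imread('pics/scene1.png')
cv2.imwrite('pics/c3.png',cv2.resize(im[90:330,195:435],None,fx=2.5,fy=2.5,interpolation=2))
print(readout.state()['joint_pos'].round(2))
```

```text
[-0.68  0.6   0.34  1.47  0.09  0.94]
```

View pics/c3.png

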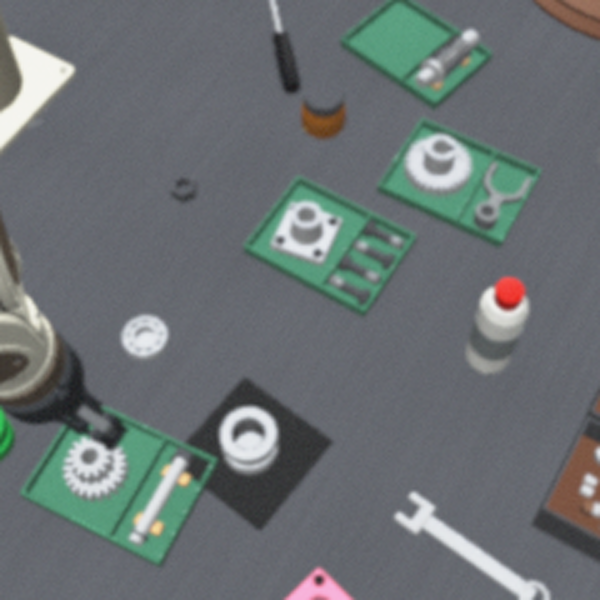

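The crop shows the flange in the bolts bay, the double gear upright in the lay bay, and the sleeve upright on the mat. Spur gear next.

Request:
jog_arm([
  [[0.5,0.1,0.08],0,80],
  [[0.9,0.18,0.14],0,80],
  [[0.9,0.18,0.14],0,80],
  [[0.9,0.18,0.14],0,80],
  [[0.9,0.18,0.14],0,80],
  [[0.9,0.18,0.14],0,80],
  [[0.9,0.18,0.14],0,80],
  [[0.9,0.18,0.14],0,80],
  [[0.9,0.18,0.14],0,80],
  [[0.8,0.17,0.12],0,80],
  [[0,0,0],0,80],
])

```text
t: 42.42
position: [0.604, 0.1731, 0.1545]
eef_rot: [[0.06, 0.994, -0.086], [0.984, -0.045, 0.17], [0.165, -0.095, -0.982]]
contact_force: [-0.3, -0.8, -0.2]
gripper_width: 0.803
```

Request:
jog_arm([
  [[0.22,0.18,0.4],0,80],
  [[0,0,0.5],0,80],
  [[0,0,0.4],0,80],
  [[0,0,0],0,80],
])

```text
t: 42.92
position: [0.6051, 0.1959, 0.0713]
eef_rot: [[0.063, 0.993, -0.095], [0.985, -0.047, 0.166], [0.16, -0.104, -0.982]]
contact_force: [-0.1, 0.7, -0.1]
gripper_width: 0.799
```

Request:
jog_arm([
  [[0.08,0.05,0.2],0,80],
  [[0,0,0.15],0,80],
  [[0,0,0.06],0,80],
  [[0,0,0],0,80],
])

```text
t: 43.42
position: [0.6074, 0.2036, 0.0478]
eef_rot: [[0.065, 0.994, -0.093], [0.985, -0.049, 0.166], [0.161, -0.102, -0.982]]
contact_force: [-1.0, 0.7, 0.5]
gripper_width: 0.798
```

Grip lightly, then press to straighten the radial tilt.

Request:
jog_arm([
  [[0,0.01,0],0,60],
  [[0,0,0],0,50],
  [[0,0,0],0,40],
  [[0,0,0],0,30],
  [[0,0,0],0,30],
  [[0,0,0],0,30],
  [[0,0,0],0,30],
], squeeze=40)

```text
t: 44.3
position: [0.6076, 0.2036, 0.0494]
eef_rot: [[0.064, 0.994, -0.093], [0.985, -0.048, 0.167], [0.161, -0.102, -0.982]]
contact_force: [-1.2, -0.1, 0.9]
gripper_width: 0.458
```

Request:
jog_arm([
  [[0,0,0.05],0,30],
  [[0,0,0.06],0,30],
  [[0,0,0.07],0,30],
  [[0,0,0.08],0,30],
  [[0,0,0.08],0,30],
  [[0,0,0.08],0,30],
  [[0,0,0.08],0,30],
  [[0,0,0.08],0,30],
  [[0,0,0.08],0,30],
  [[0,0,0.08],0,30],
  [[0,0,0.08],0,30],
  [[0,0,0.08],0,30],
])

```text
t: 45.8
position: [0.6074, 0.2038, 0.0488]
eef_rot: [[0.072, 0.995, -0.066], [0.984, -0.06, 0.17], [0.165, -0.077, -0.983]]
contact_force: [-8.9, -7.0, 23.3]
gripper_width: 0.459
```

Request:
jog_arm([
  [[0,0,0.1],0,30],
  [[0,0,0.1],0,30],
  [[0,0,0.1],0,30],
  [[0,0,0.1],0,30],
  [[0,0,0.1],0,30],
  [[0,0,0.1],0,30],
  [[0,0,0.1],0,30],
  [[0,0,0.1],0,30],
  [[0,0,0.1],0,30],
  [[0,0,0.1],0,30],
  [[0,0,0.1],0,30],
  [[0,0,0.1],0,30],
])

```text
t: 47.3
position: [0.6072, 0.2042, 0.048]
eef_rot: [[0.086, 0.996, -0.032], [0.981, -0.079, 0.175], [0.172, -0.046, -0.984]]
contact_force: [-13.1, -7.4, 30.0]
gripper_width: 0.453
```

Request:
jog_arm([
  [[0,0,0],0,30],
  [[0,0,0],0,30],
  [[0.05,-0.01,-0.3],0,30],
  [[0.1,-0.03,-0.6],0,30],
  [[0.14,-0.04,-0.8],0,30],
  [[0.14,-0.03,-0.8],0,30],
  [[0,0,0],0,30],
], squeeze=80)

```text
t: 48.18
position: [0.6057, 0.2031, 0.1988]
eef_rot: [[0.087, 0.995, -0.044], [0.982, -0.079, 0.169], [0.165, -0.058, -0.985]]
contact_force: [0.4, 0.4, -7.1]
gripper_width: 0.442
```

Run:
```python
from h import *
f=load('wrist')
def tray(q):
    P=np.array([pix2w(f,*p,.016)[:2] for p in q]);a,b,c,d=P
    x=(b+c-a-d)/2;L=np.linalg.norm(x);y=(a+b-c-d)/2;x/=L
    print(L,np.linalg.norm(y),np.degrees(np.arctan2(x[1],x[0])),P.mean(0)-.031*x)
tray([(260,32),(418,57),(395,174),(245,150)])
tray([(391,206),(549,195),(546,303),(405,308)])
```

```text
0.17036172331387534 0.12499432094810836 -11.697476048440635 [0.45442143 0.38144437]
0.16827582980955824 0.12584585020002761 1.104617013688357 [0.61079668 0.19948306]
```

Request:
jog_arm([
  [[0.4,-0.4,0.08],0,30],
  [[0.65,-0.65,0.13],0,30],
  [[0.65,-0.65,0.13],0,30],
  [[0.65,-0.65,0.13],0,30],
  [[0.4,-0.4,0.08],0,30],
  [[0,0,0],0,30],
])

```text
t: 48.92
position: [0.4448, 0.3845, 0.1863]
eef_rot: [[0.093, 0.994, -0.064], [0.985, -0.082, 0.155], [0.149, -0.078, -0.986]]
contact_force: [0.8, -0.2, -7.4]
gripper_width: 0.442
```

Request:
jog_arm([
  [[-0.02,0.21,0.15],0,30],
  [[-0.1,0.05,0.6],0,30],
  [[-0.1,0.04,0.6],0,30],
  [[-0.1,0.04,0.5],0,30],
  [[0,0,0],0,30],
])

```text
t: 49.55
position: [0.4603, 0.374, 0.0603]
eef_rot: [[0.101, 0.993, -0.068], [0.985, -0.09, 0.146], [0.139, -0.082, -0.987]]
contact_force: [-0.4, -0.2, -6.5]
gripper_width: 0.437
```

Request:
jog_arm([
  [[0.13,-0.06,0.02],0,30],
  [[0,0,0.07],0,30],
  [[-0.01,0,0.06],0,30],
  [[-0.01,0,0.05],0,30],
  [[0,0,0],0,30],
])

```text
t: 50.18
position: [0.4605, 0.3844, 0.0528]
eef_rot: [[0.102, 0.993, -0.062], [0.984, -0.092, 0.151], [0.145, -0.076, -0.987]]
contact_force: [0.5, -0.2, -6.9]
gripper_width: 0.442
```

Request:
jog_arm([
  [[-0.01,-0.07,0.03],0,30],
  [[-0.01,0,0.04],0,30],
  [[0,0,0.04],0,30],
  [[0,0,0.04],0,30],
  [[0,0,0],0,30],
])

```text
t: 50.8
position: [0.4557, 0.3847, 0.0504]
eef_rot: [[0.102, 0.993, -0.058], [0.984, -0.093, 0.153], [0.147, -0.073, -0.986]]
contact_force: [-0.2, -0.5, -6.8]
gripper_width: 0.441
```

Request:
jog_arm([
  [[0,0,0.04],0,30],
  [[0,0,0.04],0,30],
  [[0,0,0.04],0,30],
  [[0,0,0],0,30],
])

```text
t: 51.3
position: [0.4559, 0.3852, 0.0499]
eef_rot: [[0.104, 0.993, -0.054], [0.983, -0.094, 0.155], [0.149, -0.07, -0.986]]
contact_force: [0.2, 0.1, -7.0]
gripper_width: 0.438
```

Request:
jog_arm([
  [[0,0,0.07],0,30],
  [[0,0,0.07],0,30],
  [[0,0,0.07],0,30],
])

```text
t: 51.68
position: [0.4561, 0.386, 0.0489]
eef_rot: [[0.106, 0.993, -0.05], [0.983, -0.097, 0.157], [0.151, -0.066, -0.986]]
contact_force: [-9.6, -11.5, 24.5]
gripper_width: 0.441
```

Request:
jog_arm([
  [[0,0,0],0,30],
  [[0,0,0],0,45],
  [[0,0,0],0,55],
  [[0,0,0],0,65],
  [[0,0,0],0,75],
  [[0,0,0],0,75],
  [[0.05,0,-0.4],0,75],
  [[0.15,-0.05,-0.8],0,75],
  [[0.15,-0.05,-0.9],0,75],
  [[0,0,0],0,75],
])

```text
t: 52.92
position: [0.4602, 0.3895, 0.1805]
eef_rot: [[0.105, 0.993, -0.047], [0.982, -0.096, 0.162], [0.156, -0.063, -0.986]]
contact_force: [-0.5, 0.1, 0.2]
gripper_width: 0.748
```

Request:
jog_arm([
  [[-0.5,0.18,-0.1],0,100],
  [[-0.88,0.3,-0.15],0,100],
  [[-0.88,0.3,-0.15],0,100],
  [[-0.88,0.3,-0.15],0,100],
  [[-0.88,0.3,-0.15],0,100],
  [[-0.88,0.3,-0.15],0,100],
  [[-0.88,0.3,-0.15],0,100],
  [[-0.88,0.3,-0.15],0,100],
  [[-0.88,0.3,-0.15],0,100],
  [[-0.88,0.3,-0.15],0,100],
  [[-0.6,0.2,-0.1],0,100],
  [[0,0,0],0,100],
])

```text
t: 54.42
position: [0.5947, -0.1909, 0.1662]
eef_rot: [[0.102, 0.993, -0.052], [0.982, -0.092, 0.165], [0.159, -0.068, -0.985]]
contact_force: [-0.2, -0.4, -0.7]
gripper_width: 0.998
```

Run:
```python
from h import *
f=load('scene');print(pix2w(f,248/2.5+195-.3,437/2.5+90-.3,.05))
f=grab('wrist','w3.png');print(readout.state()['position'],w2pix(f,[[.607,-.248,.05],[.608,-.246,.004]]))
```

```text
[ 0.60723574 -0.24968536  0.05      ]
[ 0.59429613 -0.18936495  0.1662447 ] [[348.83952019 278.74421641]
 [348.38434728 259.83863831]]
```

View pics/w3.png

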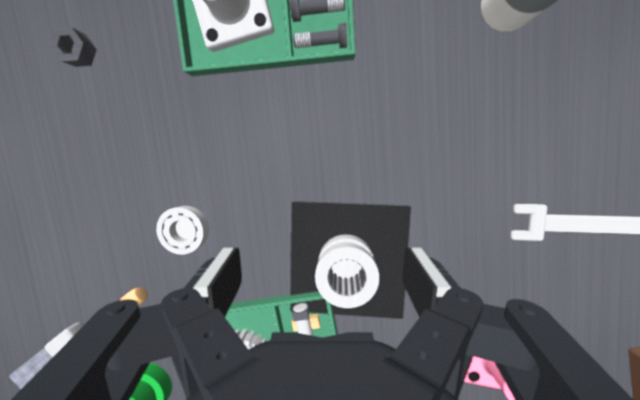

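Request:
jog_arm([
  [[-0.5,0.15,0],0,100],
  [[-0.45,0.15,0.2],0,100],
  [[-0.18,0.08,0.5],0,100],
  [[-0.05,0,0.36],0,100],
  [[0,0,0],0,100],
])

```text
t: 55.1
position: [0.6063, -0.2441, 0.0878]
eef_rot: [[0.093, 0.994, -0.057], [0.982, -0.082, 0.169], [0.163, -0.071, -0.984]]
contact_force: [0.4, 1.0, 0.0]
gripper_width: 1.0
```

Request:
jog_arm([
  [[-0.1,0.03,0.3],0,100],
  [[-0.06,0.02,0.25],0,100],
  [[-0.03,0.02,0.15],0,100],
  [[0,0,0],0,100],
])

```text
t: 55.6
position: [0.6083, -0.247, 0.0434]
eef_rot: [[0.089, 0.994, -0.055], [0.983, -0.079, 0.168], [0.162, -0.069, -0.984]]
contact_force: [0.4, -0.0, 0.1]
gripper_width: 0.998
```

Grip and press a little to straighten.

Request:
jog_arm([
  [[0,-0.01,0],0,80],
  [[0,0,0],0,72],
  [[0,0,0],0,60],
  [[0,0,0],0,50],
  [[0,0,0],0,50],
  [[0,0,0],0,50],
  [[0,0,0],0,50],
], squeeze=50)

```text
t: 56.48
position: [0.6076, -0.2475, 0.045]
eef_rot: [[0.09, 0.994, -0.054], [0.983, -0.08, 0.167], [0.162, -0.068, -0.984]]
contact_force: [-1.4, 0.2, 0.0]
gripper_width: 0.686
```

Request:
jog_arm([
  [[0,0,0.06],0,50],
  [[0,0,0.08],0,50],
  [[0,0,0.09],0,50],
  [[0,0,0.09],0,50],
  [[0,0,0.09],0,50],
  [[0,0,0.09],0,50],
  [[0,0,0.09],0,50],
  [[0,0,0.09],0,50],
  [[0,0,0.09],0,50],
  [[0,0,0.09],0,50],
  [[0,0,0],0,50],
])

```text
t: 57.85
position: [0.6069, -0.2475, 0.0462]
eef_rot: [[0.092, 0.995, -0.03], [0.985, -0.087, 0.148], [0.144, -0.043, -0.989]]
contact_force: [0.6, 0.2, -5.8]
gripper_width: 0.687
```

Request:
jog_arm([
  [[0,0,0],0,50],
  [[0.05,-0.01,-0.3],0,50],
  [[0.1,-0.03,-0.7],0,50],
  [[0.13,-0.04,-0.9],0,50],
  [[0.08,-0.02,-0.5],0,50],
  [[0,0,0],0,50],
], squeeze=80)

```text
t: 58.6
position: [0.6066, -0.2458, 0.1918]
eef_rot: [[0.092, 0.995, -0.037], [0.985, -0.086, 0.151], [0.147, -0.051, -0.988]]
contact_force: [0.2, -0.8, -5.6]
gripper_width: 0.672
```

Request:
jog_arm([
  [[0.5,-0.04,0.07],0,50],
  [[0.9,-0.07,0.13],0,50],
  [[0.9,-0.07,0.13],0,50],
  [[0.9,-0.07,0.13],0,50],
  [[0.9,-0.07,0.13],0,50],
  [[0.9,-0.07,0.13],0,50],
  [[0.9,-0.07,0.13],0,50],
  [[0.9,-0.07,0.13],0,50],
  [[0,0,0],0,50],
])

```text
t: 59.72
position: [0.6029, 0.1791, 0.1731]
eef_rot: [[0.099, 0.993, -0.067], [0.985, -0.088, 0.151], [0.144, -0.081, -0.986]]
contact_force: [0.2, -1.1, -5.1]
gripper_width: 0.672
```

Request:
jog_arm([
  [[0.35,0.14,0.1],0,50],
  [[-0.09,0.05,0.55],0,50],
  [[-0.09,0.05,0.55],0,50],
  [[-0.09,0.04,0.5],0,50],
  [[0,0,0],0,50],
])

```text
t: 60.35
position: [0.6073, 0.1944, 0.0588]
eef_rot: [[0.101, 0.991, -0.082], [0.986, -0.089, 0.143], [0.135, -0.096, -0.986]]
contact_force: [-0.9, -0.7, -5.6]
gripper_width: 0.669
```

Request:
jog_arm([
  [[0.06,0.06,0.07],0,50],
  [[-0.01,0.01,0.08],0,50],
  [[-0.01,0.01,0.06],0,50],
  [[0,0,0.05],0,50],
  [[0,0,0.05],0,50],
])

```text
t: 60.98
position: [0.614, 0.1989, 0.0439]
eef_rot: [[0.102, 0.992, -0.076], [0.985, -0.09, 0.144], [0.136, -0.089, -0.987]]
contact_force: [-5.4, -4.1, 8.3]
gripper_width: 0.672
```

Request:
jog_arm([
  [[0,0,0.05],0,50],
  [[0,0,0.06],0,50],
  [[0,0,0.07],0,50],
])

```text
t: 61.35
position: [0.6139, 0.1989, 0.0437]
eef_rot: [[0.103, 0.992, -0.07], [0.985, -0.092, 0.145], [0.137, -0.084, -0.987]]
contact_force: [-6.8, -6.8, 14.5]
gripper_width: 0.674
```

In contact with the floor at the expected height, so I'll release, retreat and check.

Request:
jog_arm([
  [[0,0,0],0,50],
  [[0,0,0],0,75],
  [[0,0,0],0,85],
  [[0,0,0],0,100],
  [[0,0,0],0,100],
  [[0,0,-0.4],0,100],
  [[0.1,0,-0.9],0,100],
  [[0.1,0,-1],0,100],
  [[-0.5,-0.9,-0.3],0,100],
  [[-0.7,-0.9,-0.2],0,100],
  [[-0.7,-0.9,-0.2],0,100],
  [[-0.3,-0.3,0],0,100],
])

```text
t: 62.85
position: [0.4465, 0.0764, 0.2239]
eef_rot: [[0.098, 0.994, -0.058], [0.985, -0.088, 0.148], [0.142, -0.071, -0.987]]
contact_force: [0.6, 0.7, 0.1]
gripper_width: 0.997
```

Run:
```python
from h import *
grab('scene','scene2.png');im=cv2.imread('pics/scene2.png')
cv2.imwrite('pics/c4.png',cv2.resize(im[80:330,195:435],None,fx=2.4,fy=2.4,interpolation=2))
grab('side','side2.png');im=cv2.imread('pics/side2.png')
cv2.imwrite('pics/c5.png',cv2.resize(im[120:360,210:410],None,fx=2.5,fy=2.5,interpolation=2))
```

```text
(no output)
```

View pics/c4.png

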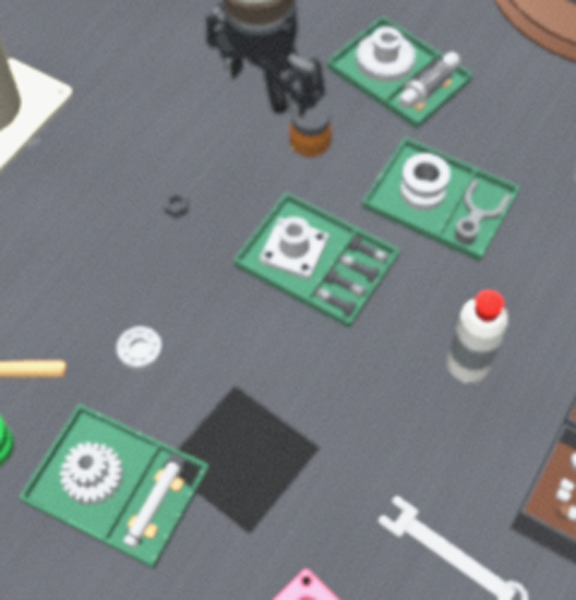

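View pics/c5.png

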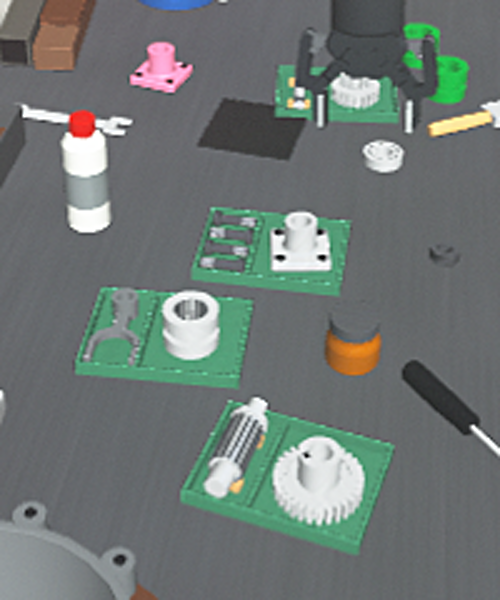

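All four parts look upright in their bays, and the can is standing. A numeric check of the centres from both views follows.

Run:
```python
from h import *
B=dict(spur=(.4546,.381),sleeve=(.6105,.199),dbl=(.473,-.3535),flange=(.5155,.030))
H=dict(spur=.052,sleeve=.048,dbl=.052,flange=.052)
S=dict(spur=(388,38),sleeve=(427,170),dbl=(88,462),flange=(295,230));D=dict(spur=(325,448),sleeve=(190,308),flange=(301,219))
for n in B:
  for f,q,s,ox,oy in((load('scene'),S,2.4,195,80),(load('side'),D,2.5,210,120)):
    if n in q:
      w=pix2w(f,q[n][0]/s+ox-.3,q[n][1]/s+oy-.3,H[n])[:2];print(n,w.round(4),'off mm',((w-B[n])*1000).round(1))
s=readout.state();print(s['t'],s['position'],np.abs(s['joint_velocities']).max())
```

```text
spur [0.4563 0.386 ] off mm [1.7 5. ]
spur [0.4507 0.379 ] off mm [-3.9 -2. ]
sleeve [0.6129 0.2031] off mm [2.4 4.1]
sleeve [0.6142 0.196 ] off mm [ 3.7 -3. ]
dbl [ 0.4776 -0.3547] off mm [ 4.6 -1.2]
flange [0.5141 0.0283] off mm [-1.4 -1.7]
flange [0.5129 0.0213] off mm [-2.6 -8.7]
62.95 [0.44672897 0.07634722 0.22339657] 0.06915703680070628
```

All parts are within a few mm of their bay centres (the limit is 45 mm), and the arm is clear. Handing in.

```bash
python3 -c "
from cell import close_job
print(close_job())"
```

```text
the job is handed in; nothing more can be done
None
```

All four parts are in the bays with their mates, and the job is handed in at about 63 s of the 136 s allowed. I moved the flange to the bolts and parked the sleeve on the mat. The double gear then went to the thin shaft, the big gear to the thick shaft, and the sleeve to the fork.

**Last checks:** in both camera views the parts look upright on the bay floors, the spray can stands and the gripper is clear. From the pictures, every part is within about 9 mm of its bay centre (limit 45 mm). The two views differ by up to about 9 mm. The double gear was measured from one view only, as the arm hid it in the other. I judged flat and upright by eye and from the release heights, not by measurement.

**What went wrong:** joint 6 ran into its limit on the way to the left side, which left the tool tilted by about 0.17 rad. I changed the grip direction so that most of this tilt lay about the jaw axis, and pressed gripped parts lightly on the floor to reduce some of the rest. Each part was lowered to the floor before release and none was seen to drop.

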